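# Unstack tissue blocks into their colour trays

## Robot

A 6-joint arm with a two-finger parallel gripper is mounted at the origin on a cart in front of the work surface, level with it; the furniture and walls round the work are solid. World frame = base frame: x ahead of the robot, y to its left, z up, the work surface at z = 0. Lengths are in mm, angles in rad, forces in N, time in s.
With the tool pointing down it reaches from about 300 to 750 mm from the base axis. Payload 8.5 kg.
Tool frame: the origin (TCP) lies midway between the tips of the shut fingers; the grasp point (between the pads) lies 19 mm behind it (manip.grip_point_offset is the distance from the TCP to the grasp point, in mm); z points along the fingers, y is the line along which they close (so a half turn about z gives the same grasp; the last joint's range is limited). The gripper opens to 88 mm and grips with 3 to 60 N. Pads are 18 mm wide; open, the fingers measure 123 mm over their backs; the gripper's body (75 mm by 187 mm) begins 45 mm behind the grasp point.
Start: joints at [1.102, 0.381, 1.297, -0, 1.464, -0.215], TCP at [138.088, 532.365, 238.748] pointing down, gripper open.
Joint ranges: [-3.11, 3.11], [-0.89, 2.33], [0.22, 2.48], [-1.42, 4.56], [0.17, 2.85], [-2.88, 2.88]. Speed limits (rad/s): [2.39, 2.39, 3.14, 3.14, 3.14, 3.14].

## Interface

Orientations are given as a unit quaternion [w, x, y, z].
In Python, from bench import sensors, viewer, order, manip gives the robot as it stands. The module is installed in compiled form; this text tells all that it offers.
- The arm moves only by the tool drive_tool, never from a script. Its argument "deltas" is a list of rows, each an object of numbers: "x", "y", "z": the shift along the tool's x, y, z in mm; "roll": the turn about the tool's z in rad; "claw": the closure, from 0 (fully open) to 1 (shut). A call has 1 to 10 rows; each row is the pose to reach, as a shift and turn from the pose commanded when the call began, along the tool's axes at that moment; what a row does not reach only later rows make up. A row lasts 1/12 s, in which the tool goes at most 41.7 mm and 7.16 degrees, less where a joint would pass 70% of its speed; a pose out of reach is approached as far as the arm can. A call with a gripper value outside its range is refused whole. The fingers move at their own pace and stop on an object; "newtons" is the grip in N (left out, the last holds). Time passes only in rows, so rows that repeat a pose let the fingers close. It gives the time, the measured TCP pose, the force, the opening and the grip force at its end, in the units of the state.
- sensors.read_state(): the state, without advancing time (a new reading comes with each control period).
- viewer.camera(name): name is "side" or "top" or "wrist"; returns a dict with "pixels" (400x640x3 uint8, red, green, blue), "range_z" (400x640 float32, mm along the optical axis (not along the pixel's ray), 0 where there is no reading), "mtx" (3x3 intrinsics, pixels), "xyz" and "attitude" of the camera in the world. Camera axes: x right, y down, z forward; pixel columns grow to the right and rows downward; lengths in mm; the calibration is good to about 2 mm. A picture is of the moment at which its call begins.
- order.sign_off(): hands the job in; it is judged then, once.
The state is a dict: "time": time; "joint_positions": joint angles; "qd": joint speeds; "joint_efforts": joint torques, N m; "ee_pos": TCP position; "orientation": TCP orientation; "contact_force": force on the tool from outside, world axes, zero at the start; "moment": the same for the moment, N m; "opening": opening from 0.0 (shut) to 1.0 (fully open); "gripper_force": force on a finger pad.
Only numpy, scipy, OpenCV 4.12 (cv2) and the standard library are available. Lean on these libraries where they do the work, as an engineer would, in place of code of your own. Each camera call takes 0.05 s, during which the arm holds its last target. There are 200 camera calls.

## Task

Take the two piles of tissue cassettes apart and lay each cassette in the tray of its own colour: flat on the tray's floor, paraffin side up, lengthwise along the tray (either end first) and centred on the white rectangle between the raised ends. Leave the loupe and the timer where they stand.

Things in the scene. Friction and masses are not known exactly. Their poses are not given: they have to be found in the camera images.
- block_yellow: yellow tissue cassette, loose, 30 g. In a pile at the start (upper, lying crosswise on a lower one, underside 12 mm above the bench). Yellow base 28 mm (x) by 45 mm (y, -22 to +23), 6 mm thick; on it a cream paraffin block 24 by 31 mm (y -11 to +20), 6 mm high; 12 mm in all. Origin: centre of the underside; x across (grasp these 28 mm), y lengthwise, z up when the paraffin is on top.
- block_green: green tissue cassette, loose, 30 g. In a pile at the start (upper, lying crosswise on a lower one, underside 12 mm above the bench). Green base 28 mm (x) by 45 mm (y, -22 to +23), 6 mm thick; on it a cream paraffin block 24 by 31 mm (y -11 to +20), 6 mm high; 12 mm in all. Origin: centre of the underside; x across (grasp these 28 mm), y lengthwise, z up when the paraffin is on top.
- block_pink: pink tissue cassette, loose, 30 g. In a pile at the start (lower, on the bench). Pink base 28 mm (x) by 45 mm (y, -22 to +23), 6 mm thick; on it a cream paraffin block 24 by 31 mm (y -11 to +20), 6 mm high; 12 mm in all. Origin: centre of the underside; x across (grasp these 28 mm), y lengthwise, z up when the paraffin is on top.
- block_blue: blue tissue cassette, loose, 30 g. In a pile at the start (lower, on the bench). Blue base 28 mm (x) by 45 mm (y, -22 to +23), 6 mm thick; on it a cream paraffin block 24 by 31 mm (y -11 to +20), 6 mm high; 12 mm in all. Origin: centre of the underside; x across (grasp these 28 mm), y lengthwise, z up when the paraffin is on top.
- tray_yellow: yellow block tray, fixed: flat plate 60 mm (x) by 80 mm (y), 4 mm thick, with a white rectangle (34 by 54 mm) in the middle, and a raised end 5 mm thick, reaching 10 mm above the bench, along each short side (70 mm free between them); long sides open. Origin: centre of the underside, floor at z = 4 mm; y lengthwise, z up.
- tray_green: green block tray, fixed: flat plate 60 mm (x) by 80 mm (y), 4 mm thick, with a white rectangle (34 by 54 mm) in the middle, and a raised end 5 mm thick, reaching 10 mm above the bench, along each short side (70 mm free between them); long sides open. Origin: centre of the underside, floor at z = 4 mm; y lengthwise, z up.
- tray_pink: pink block tray, fixed: flat plate 60 mm (x) by 80 mm (y), 4 mm thick, with a white rectangle (34 by 54 mm) in the middle, and a raised end 5 mm thick, reaching 10 mm above the bench, along each short side (70 mm free between them); long sides open. Origin: centre of the underside, floor at z = 4 mm; y lengthwise, z up.
- tray_blue: blue block tray, fixed: flat plate 60 mm (x) by 80 mm (y), 4 mm thick, with a white rectangle (34 by 54 mm) in the middle, and a raised end 5 mm thick, reaching 10 mm above the bench, along each short side (70 mm free between them); long sides open. Origin: centre of the underside, floor at z = 4 mm; y lengthwise, z up.
- loupe: bystander: black round loupe, 40 mm across, 30 mm high, loose. Origin: centre of the underside.
- timer: bystander: white timer with a grey dial, 66 by 66 by 44 mm, loose. Origin: centre of the underside.
Things that resemble listed ones, but are neither listed nor needed, are in the scene too. Leave any purple or red look-alike of the block_yellow alone.

How it is judged (in metres and radians):
At the end, for the whole second after the job is handed in: Each cassette lies at rest, paraffin side up (within 0.1 rad of level), on the floor of the tray of its own colour (underside 1 to 7 mm above the bench), its origin within 12 mm of the tray's centre both along and across the tray, its length within 0.3 rad of the tray's length, either way round (x of block_yellow in the frame of tray_yellow between -0.012 and 0.012 m and y of block_yellow in the frame of tray_yellow between -0.012 and 0.012 m and z of block_yellow in the frame of tray_yellow between 0.001 and 0.007 m and angle between the y axis of block_yellow and the y axis of tray_yellow, either way round below 0.3 rad and angle between each of block_yellow, block_green, block_pink, block_blue's own z axis and vertical below 0.1 rad and linear speed of each of block_yellow, block_green, block_pink, block_blue below 0.01 m/s and angular speed of each of block_yellow, block_green, block_pink, block_blue below 0.1 rad/s and x of block_green in the frame of tray_green between -0.012 and 0.012 m and y of block_green in the frame of tray_green between -0.012 and 0.012 m and z of block_green in the frame of tray_green between 0.001 and 0.007 m and angle between the y axis of block_green and the y axis of tray_green, either way round below 0.3 rad and x of block_pink in the frame of tray_pink between -0.012 and 0.012 m and y of block_pink in the frame of tray_pink between -0.012 and 0.012 m and z of block_pink in the frame of tray_pink between 0.001 and 0.007 m and angle between the y axis of block_pink and the y axis of tray_pink, either way round below 0.3 rad and x of block_blue in the frame of tray_blue between -0.012 and 0.012 m and y of block_blue in the frame of tray_blue between -0.012 and 0.012 m and z of block_blue in the frame of tray_blue between 0.001 and 0.007 m and angle between the y axis of block_blue and the y axis of tray_blue, either way round below 0.3 rad); the robot touches nothing.
It fails at once if the loupe is pushed by more than 20 mm or tipped (distance of loupe from where it was at the start of the episode above 0.02 m or angle between loupe's own z axis and vertical above 0.3 rad).
It fails at once if the timer is pushed by more than 20 mm or tipped (distance of timer from where it was at the start of the episode above 0.02 m or angle between timer's own z axis and vertical above 0.3 rad).
It also fails if it takes over 93 s, if anything falls off the work surface, if the arm or the gripper's body presses on something with over 40 N, if the wrist force passes 120 N, or if a joint passes its speed limit or range.

## Working session

There is one attempt and no reset: what is moved stays moved. The work goes in short steps, Python scripts to look and compute and a tool call to move; the robot and the scene stay as the last step left them, time stands still between calls to the robot, and variables do not carry over. Pictures are saved under pics/ and viewed, at most 14 in all, crops included, and the job is handed in when it is done.

Besides the shell and the picture viewer there is one more tool, called after ">>>" as name(argument=value, ...) on one line, values as JSON. drive_tool: Moves the arm, as the interface text tells. Its arguments: {"type":"object","properties":{"deltas":{"type":"array","items":{"type":"object","properties":{"x":{"type":"number"},"y":{"type":"number"},"z":{"type":"number"},"roll":{"type":"number"},"claw":{"type":"number"}}}},"newtons":{"type":"number"}},"required":["deltas"]}

```bash
mkdir -p pics
cat > h.py <<'E'
import numpy as np, cv2
from scipy.spatial.transform import Rotation as R
from bench import sensors, viewer, order, manip
def rot(q): return R.from_quat([q[1],q[2],q[3],q[0]]).as_matrix()
def grab(name,png=None):
    c=viewer.camera(name); im=np.array(c["pixels"]); 
    if png: cv2.imwrite("pics/"+png,im[:,:,::-1])
    d=np.array(c["range_z"]); K=np.array(c["mtx"]); a=np.array(c["attitude"])
    M=rot(a) if a.size==4 else a
    v,u=np.mgrid[:400,:640]
    ray=np.stack([(u-K[0,2])/K[0,0],(v-K[1,2])/K[1,1],np.ones(u.shape)],-1)
    P=(ray*d[...,None])@M.T+np.array(c["xyz"]); P[d==0]=np.nan
    return im,P,c
E
python3 - <<'E'
from h import *
for n in ("top","side","wrist"):
    im,P,c=grab(n,n+"0.png"); print(n,c["xyz"],c["attitude"],c["mtx"][0],np.nanmin(P,(0,1)),np.nanmax(P,(0,1)))
s=sensors.read_state(); print(s, manip.grip_point_offset)
E
```

```text
top [ 341.78053191   16.53024858 1357.25072418] [ 0.05217088 -0.69616522  0.71479601 -0.04121704] [513.27202936   0.         323.71674895] [-208.92531464 -483.95628891 -824.20145098] [1068.20337016 1412.7391796   586.31502616]
side [ 476.85154665 -477.31401243  773.16735171] [-0.30249238  0.95168494 -0.05175526  0.0107487 ] [406.16315011   0.         313.87455128] [-1486.87550231  -433.12289456  -824.37634525] [1120.00522076 2538.2538923   400.08509388]
wrist [ 75.40983492 547.37352742 384.68155385] [0.10248631 0.78403334 0.60724393 0.07773729] [336.7579268    0.         310.84688737] [-503.10328092 -488.88914214 -810.4829528 ] [ 502.47981206 1629.70348602  343.83694722]
{'time': 0.15, 'joint_positions': array([ 1.10168107e+00,  3.81031898e-01,  1.29800144e+00,  1.32092757e-05,
        1.46355379e+00, -2.15271937e-01]), 'qd': array([-0.00033283, -0.00154533, -0.0022956 ,  0.00114528, -0.00021236,
        0.00025956]), 'joint_efforts': array([ 2.89959935e-03, -4.38081336e+01, -2.24617821e+01,  7.13468506e-02,
        3.43760045e-02, -7.61111596e-05]), 'ee_pos': array([138.01573115, 532.20620302, 238.31335603]), 'orientation': array([-1.73035505e-04,  1.26581857e-01,  9.91956040e-01, -4.66203853e-04]), 'contact_force': array([-0.14690959, -0.32761512,  0.04794746]), 'moment': array([ 0.0031146 , -0.04991347,  0.05235146]), 'gripper_force': 0.0, 'opening': 1.0001566519824356} 18.700000000000003
```

View pics/top0.png

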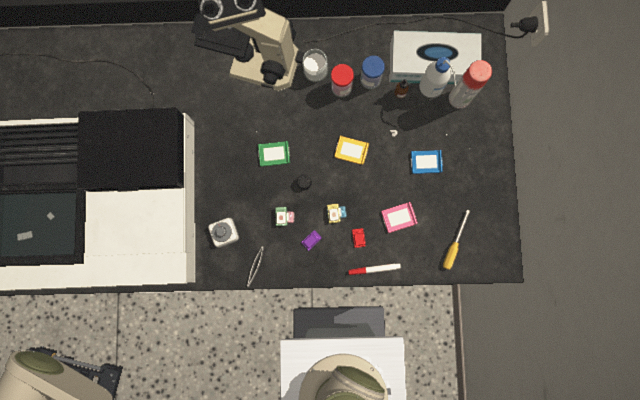

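View pics/side0.png

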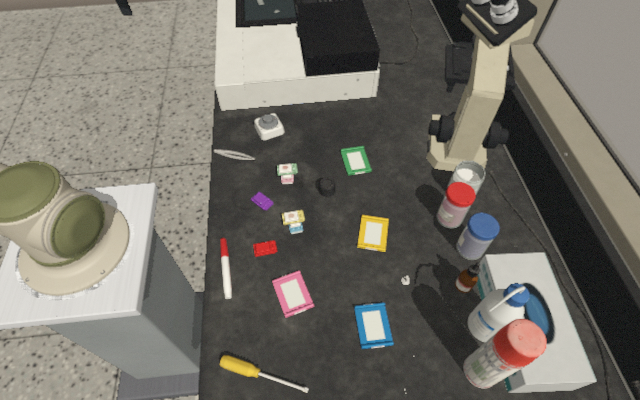

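Top view: the green-on-pink pile is at (284,216) and the yellow-on-blue pile at (336,213). The trays are green (274,154), yellow (351,150), blue (427,162) and pink (399,217). The purple (312,240) and red (359,238) look-alikes stand alone. The loupe is at (304,183) and the timer at (223,233).

```bash
cat >> h.py <<'E'
HUE={'yellow':(20,32),'green':(45,85),'pink':(160,176),'blue':(95,115)}
def segs(im,P,sat=90,zr=(-10,60),box=(150,720,-330,330),minpx=12):
    hsv=cv2.cvtColor(im,cv2.COLOR_RGB2HSV); out=[]
    for n,(a,b) in HUE.items():
        m=((hsv[...,0]>=a)&(hsv[...,0]<=b)&(hsv[...,1]>sat)&(hsv[...,2]>60)&(P[...,2]>zr[0])&(P[...,2]<zr[1])&(P[...,0]>box[0])&(P[...,0]<box[1])&(P[...,1]>box[2])&(P[...,1]<box[3])).astype(np.uint8)
        k,L,st,ce=cv2.connectedComponentsWithStats(m)
        for i in range(1,k):
            if st[i,4]<minpx: continue
            Q=P[L==i]; r=cv2.minAreaRect(Q[:,:2].astype(np.float32))
            out.append((n,st[i,4],ce[i].round().astype(int).tolist(),np.round(r[0],1).tolist(),np.round(r[1],1).tolist(),round(r[2],1),round(float(np.median(Q[:,2])),1)))
    return out
E
python3 - <<'E'
from h import *
for n in ("top","side"):
    im,P,c=grab(n); print(n)
    for s in segs(im,P): print(s)
    if n=="top":
        cr=cv2.resize(im[190:260,195:385],None,fx=4.2,fy=4.2,interpolation=cv2.INTER_CUBIC)
        cv2.imwrite("pics/crop_top.png",cr[:,:,::-1])
        print("bench z",np.nanmedian(P[190:200,300:400,2]),"loupe",P[183,304],"timer",P[233,223])
E
```

```text
top
('yellow', np.int32(388), [351, 150], [644.5, -41.5], [82.0, 64.3], 74.4, 5.0)
('yellow', np.int32(58), [332, 206], [491.0, 14.4], [19.9, 34.5], 27.9, 18.0)
('yellow', np.int32(27), [334, 221], [453.8, 8.5], [6.7, 30.3], 6.7, 12.0)
('yellow', np.int32(249), [450, 256], [356.9, -291.8], [27.1, 74.4], 65.2, 19.5)
('green', np.int32(350), [273, 154], [640.8, 167.4], [61.1, 80.2], 5.4, 5.6)
('pink', np.int32(400), [399, 217], [460.0, -161.9], [61.9, 84.0], 16.4, 5.1)
('blue', np.int32(401), [427, 161], [607.8, -242.2], [63.0, 84.0], 1.0, 5.1)
bench z 0.5370290969146936 loupe [554.70163241  86.03496299  23.14267589] timer [427.38737872 295.44811163  44.06177351]
side
('yellow', np.int32(109), [296, 217], [473.4, 16.3], [50.6, 43.1], 4.4, 17.5)
('yellow', np.int32(617), [373, 232], [644.8, -40.0], [91.7, 62.9], 73.7, 5.1)
('yellow', np.int32(556), [239, 366], [353.2, -288.5], [26.0, 77.8], 66.1, 20.6)
('green', np.int32(355), [355, 159], [640.3, 170.0], [63.5, 91.9], 4.7, 5.2)
('pink', np.int32(690), [292, 293], [458.9, -159.8], [62.5, 86.3], 16.0, 5.2)
('blue', np.int32(830), [373, 325], [606.5, -240.1], [85.2, 63.2], 89.7, 5.4)
```

View pics/crop_top.png

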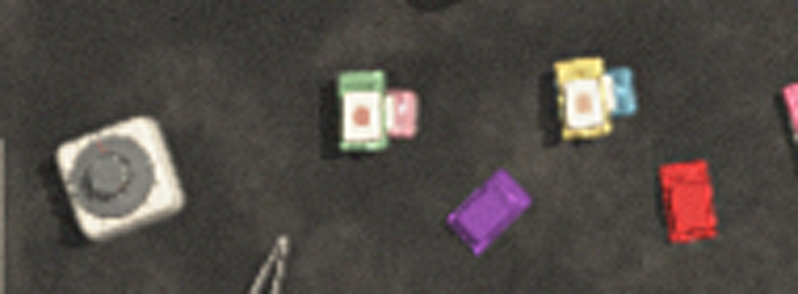

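Run:
```python
from h import *
im,P,c=grab("top")
for u,v in [(190,280),(190,200),(190,120),(130,150),(40,230),(100,275),(265,70),(250,20),(343,80),(373,65),(435,60),(318,60)]: print(u,v,P[v,u].round())
```

```text
190 280 [311. 375.  59.]
190 200 [514. 379.  53.]
190 120 [728. 382.  47.]
130 150 [623. 492. 166.]
40 230 [444. 744.  89.]
100 275 [329. 588.  93.]
265 70 [828. 173. 126.]
250 20 [868. 180. 312.]
343 80 [805. -23. 101.]
373 65 [ 843. -101.   97.]
435 60 [ 859. -263.   79.]
318 60 [883.  41.  46.]
```

>>> drive_tool(deltas=[{"x": -503,"y": -357,"z": 0,"roll": -0.254},{"x": -503,"y": -357,"z": 0,"roll": -0.254},{"x": -503,"y": -357,"z": 0,"roll": -0.254},{"x": -503,"y": -357,"z": 0,"roll": -0.254},{"x": -503,"y": -357,"z": 0,"roll": -0.254},{"x": -503,"y": -357,"z": 0,"roll": -0.254},{"x": -503,"y": -357,"z": 0,"roll": -0.254},{"x": -503,"y": -357,"z": 0,"roll": -0.254},{"x": -503,"y": -357,"z": 0,"roll": -0.254},{"x": -503,"y": -357,"z": 0,"roll": -0.254}])

```text
validation failed for argument at $.de...
```

>>> drive_tool(deltas=[{"x": -250,"y": -180,"z": 0,"roll": -0.25,"claw": 0},{"x": -250,"y": -180,"z": 0,"roll": -0.25,"claw": 0},{"x": -250,"y": -180,"z": 0,"roll": -0.25,"claw": 0},{"x": -250,"y": -180,"z": 0,"roll": -0.25,"claw": 0},{"x": -250,"y": -180,"z": 0,"roll": -0.25,"claw": 0},{"x": -250,"y": -180,"z": 0,"roll": -0.25,"claw": 0},{"x": -250,"y": -180,"z": 0,"roll": -0.25,"claw": 0},{"x": -250,"y": -180,"z": 0,"roll": -0.25,"claw": 0}])

```text
time: 0.97
ee_pos: [336.7, 292.7, 238.9]
orientation: [0.0, 0.003, 1.0, -0.0]
contact_force: [-0.2, -0.2, -0.3]
opening: 1.001
gripper_force: 0.0
```

>>> drive_tool(deltas=[{"x": -198,"y": -233,"z": 85,"roll": 0,"claw": 0},{"x": -198,"y": -233,"z": 85,"roll": 0,"claw": 0},{"x": -198,"y": -233,"z": 85,"roll": 0,"claw": 0},{"x": -198,"y": -233,"z": 85,"roll": 0,"claw": 0},{"x": -198,"y": -233,"z": 85,"roll": 0,"claw": 0},{"x": -198,"y": -233,"z": 85,"roll": 0,"claw": 0},{"x": -198,"y": -233,"z": 85,"roll": 0,"claw": 0},{"x": -198,"y": -233,"z": 85,"roll": 0,"claw": 0},{"x": -198,"y": -233,"z": 85,"roll": 0,"claw": 0}])

```text
time: 1.72
ee_pos: [534.1, 58.0, 151.9]
orientation: [-0.001, 0.004, 1.0, -0.0]
contact_force: [-0.5, 0.3, -0.4]
opening: 1.0
gripper_force: 0.0
```

Run:
```python
from h import *
im,P,c=grab("wrist","w1.png"); print(c["xyz"])
for s in segs(im,P,sat=60): print(s)
```

```text
[469.56796213  57.25063426 298.43899156]
('yellow', np.int32(780), [256, 119], [473.5, 7.2], [52.2, 33.2], 5.1, 17.6)
('yellow', np.int32(512), [235, 281], [627.0, -17.1], [40.4, 14.2], 73.3, 4.4)
('yellow', np.int32(243), [232, 330], [681.8, -28.4], [20.6, 39.3], 7.3, 4.6)
('green', np.int32(380), [392, 276], [622.5, 134.4], [21.0, 21.1], 5.1, 4.7)
('pink', np.int32(1703), [40, 108], [458.9, -166.9], [63.4, 89.5], 16.2, 5.9)
('blue', np.int32(432), [20, 240], [582.1, -218.2], [13.0, 34.2], 0.3, 4.9)
```

View pics/w1.png

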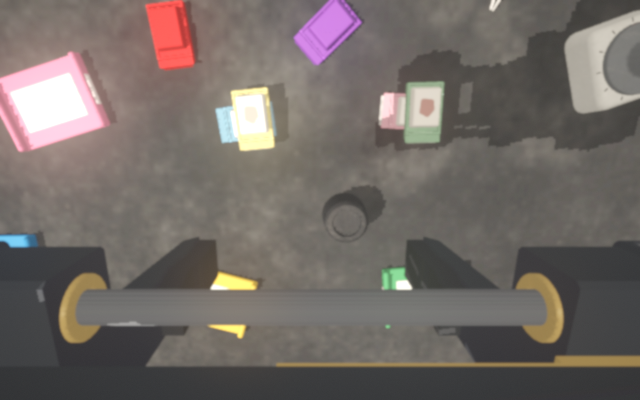

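The wrist view shows yellow on blue at (253,118), with blue sticking out left at (227,124), and green on pink at (424,112), with pink at (391,110). Red (170,35) and purple (328,30) are plain separate decoys. The four cassettes to grasp have a cream paraffin block and the listed colours.

```bash
cat >> h.py <<'E'
def rect(P,box,zr,erode=1):
    m=((P[...,0]>box[0])&(P[...,0]<box[1])&(P[...,1]>box[2])&(P[...,1]<box[3])&(P[...,2]>zr[0])&(P[...,2]<zr[1])).astype(np.uint8)
    k,L,st,ce=cv2.connectedComponentsWithStats(m)
    if k<2: return None
    i=1+np.argmax(st[1:,4]); Q=P[L==i]; r=cv2.minAreaRect(Q[:,:2].astype(np.float32))
    (w,h),a=r[1],r[2]
    if w<h: a+=90
    return dict(c=np.round(r[0],1),size=np.round(sorted(r[1]),1),len_ang=round((a+90)%180-90,1) if True else a,z=np.percentile(Q[:,2],[5,50,95]).round(1),n=len(Q))
E
python3 - <<'E'
from h import *
for n in ("wrist","top","side"):
    im,P,c=grab(n)
    for nm,b in (("green",(430,520,75,165)),("yellow",(430,520,-40,45))):
        print(n,nm,"upper",rect(P,b,(14.5,32)))
        print("   paraf",rect(P,b,(21.5,32)))
        print("   lower",rect(P,b,(3,14)))
    if n=="wrist":
        cr=cv2.resize(im[70:170,190:470],None,fx=2.8,fy=2.8,interpolation=cv2.INTER_CUBIC); cv2.imwrite("pics/w1c.png",cr[:,:,::-1])
E
```

```text
wrist green upper {'c': array([469.3, 147.1]), 'size': array([29.4, 47.3]), 'len_ang': 0.2, 'z': array([16.3, 20.6, 24.9]), 'n': 2172}
   paraf {'c': array([465. , 146.8]), 'size': array([21.9, 29.1]), 'len_ang': -0.3, 'z': array([22.4, 23.9, 25.2]), 'n': 1043}
   lower {'c': array([467.7, 124.8]), 'size': array([19.7, 29. ]), 'len_ang': -0.2, 'z': array([ 4.5,  6.2, 12.4]), 'n': 823}
wrist yellow upper {'c': array([473.6,   9.5]), 'size': array([28.8, 47.4]), 'len_ang': 5.5, 'z': array([16.7, 20.8, 25.1]), 'n': 2108}
   paraf {'c': array([469.4,   9.4]), 'size': array([21.8, 29.5]), 'len_ang': 4.4, 'z': array([22.7, 24.2, 25.4]), 'n': 1023}
   lower {'c': array([477.5, -13.8]), 'size': array([16.1, 28.6]), 'len_ang': 6.0, 'z': array([ 4.8,  6.3, 12.6]), 'n': 582}
top green upper None
   paraf None
   lower None
top yellow upper {'c': array([474.9,   2.7]), 'size': array([13.2, 45.3]), 'len_ang': -1.7, 'z': array([15.8, 21.6, 27.6]), 'n': 79}
   paraf {'c': array([470.5,   4.2]), 'size': array([10.5, 26.4]), 'len_ang': -1.6, 'z': array([21.9, 24. , 28.8]), 'n': 37}
   lower {'c': arr
[... 173 characters left out ...]
 46.4]), 'len_ang': 0.3, 'z': array([15.7, 20.3, 25.6]), 'n': 199}
   paraf {'c': array([464. , 146.6]), 'size': array([23.7, 26.4]), 'len_ang': -3.4, 'z': array([22.1, 24.2, 26.2]), 'n': 89}
   lower {'c': array([469.1, 124.6]), 'size': array([22.5, 33.3]), 'len_ang': 1.5, 'z': array([ 4. ,  6.9, 13.1]), 'n': 99}
side yellow upper {'c': array([472.4,   8.8]), 'size': array([31.7, 46.6]), 'len_ang': 8.0, 'z': array([15.9, 20.3, 25.7]), 'n': 245}
   paraf {'c': array([468.3,   7.9]), 'size': array([22.8, 29.2]), 'len_ang': 5.8, 'z': array([22.2, 24.1, 26.1]), 'n': 111}
   lower {'c': array([476.4, -13.5]), 'size': array([28. , 28.6]), 'len_ang': 15.7, 'z': array([ 3.7,  7. , 12.9]), 'n': 125}
```

View pics/w1c.png

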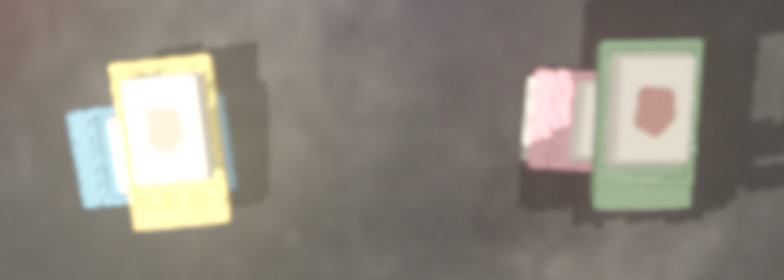

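>>> drive_tool(deltas=[{"x": 65,"y": 89,"z": 90,"roll": 0,"claw": 0},{"x": 65,"y": 89,"z": 90,"roll": 0,"claw": 0},{"x": 65,"y": 89,"z": 90,"roll": 0,"claw": 0},{"x": 65,"y": 89,"z": 90,"roll": 0,"claw": 0},{"x": 65,"y": 89,"z": 90,"roll": 0,"claw": 0},{"x": 65,"y": 89,"z": 90,"roll": 0,"claw": 0}], newtons=12)

```text
time: 2.42
ee_pos: [466.9, 152.0, 64.3]
orientation: [0.0, 0.0, 1.0, -0.0]
contact_force: [0.4, -0.7, 0.5]
opening: 0.999
gripper_force: 0.0
```

>>> drive_tool(deltas=[{"x": -2,"y": -5,"z": 20,"roll": 0,"claw": 0},{"x": -2,"y": -5,"z": 36,"roll": 0,"claw": 0},{"x": -2,"y": -5,"z": 36,"roll": 0,"claw": 0},{"x": -2,"y": -5,"z": 36,"roll": 0,"claw": 0}])

```text
time: 2.75
ee_pos: [470.1, 145.5, 28.6]
orientation: [0.0, 0.002, 1.0, 0.0]
contact_force: [-0.1, 0.7, 0.4]
opening: 0.999
gripper_force: 0.0
```

>>> drive_tool(deltas=[{"x": 1,"y": 1,"z": 8,"roll": 0,"claw": 0},{"x": 1,"y": 1,"z": 14,"roll": 0,"claw": 0},{"x": 1,"y": 1,"z": 14,"roll": 0,"claw": 0},{"x": 1,"y": 1,"z": 14,"roll": 0,"claw": 0}])

```text
time: 3.08
ee_pos: [468.4, 146.9, 13.8]
orientation: [-0.0, 0.002, 1.0, -0.0]
contact_force: [-0.3, -1.0, -1.2]
opening: 1.003
gripper_force: 0.0
```

>>> drive_tool(deltas=[{"x": 0,"y": 0,"z": 0,"roll": 0,"claw": 0.6},{"x": 0,"y": 0,"z": 0,"roll": 0,"claw": 0.75},{"x": 0,"y": 0,"z": 0,"roll": 0,"claw": 0.8},{"x": 0,"y": 0,"z": 0,"roll": 0,"claw": 0.8},{"x": 0,"y": 0,"z": 0,"roll": 0,"claw": 0.8},{"x": 0,"y": 0,"z": 0,"roll": 0,"claw": 0.8},{"x": 0,"y": 0,"z": 0,"roll": 0,"claw": 0.8},{"x": 0,"y": 0,"z": 0,"roll": 0,"claw": 0.8},{"x": 0,"y": 0,"z": 0,"roll": 0,"claw": 0.8},{"x": 0,"y": 0,"z": 0,"roll": 0,"claw": 0.8}])

```text
time: 3.92
ee_pos: [468.4, 146.9, 13.8]
orientation: [0.0, 0.002, 1.0, 0.0]
contact_force: [0.3, 0.5, 0.6]
opening: 0.323
gripper_force: 12.0
```

>>> drive_tool(deltas=[{"x": 0,"y": 0,"z": -30,"roll": 0,"claw": 0.8},{"x": 0,"y": 0,"z": -60,"roll": 0.1,"claw": 0.8},{"x": -30,"y": 4,"z": -60,"roll": 0.22,"claw": 0.8},{"x": -60,"y": 8,"z": -60,"roll": 0.34,"claw": 0.8},{"x": -90,"y": 12,"z": -60,"roll": 0.46,"claw": 0.8},{"x": -120,"y": 15,"z": -60,"roll": 0.58,"claw": 0.8},{"x": -150,"y": 18,"z": -60,"roll": 0.7,"claw": 0.8},{"x": -172,"y": 21.5,"z": -60,"roll": 0.82,"claw": 0.8},{"x": -172,"y": 21.5,"z": -60,"roll": 0.94,"claw": 0.8},{"x": -172,"y": 21.5,"z": -60,"roll": 1.06,"claw": 0.8}])

```text
time: 4.75
ee_pos: [641.1, 167.7, 72.9]
orientation: [-0.0, 0.51, 0.86, -0.0]
contact_force: [-0.2, 0.6, -0.3]
opening: 0.324
gripper_force: 12.0
```

>>> drive_tool(deltas=[{"x": 0,"y": 0,"z": 0,"roll": 0.12,"claw": 0.8},{"x": 0,"y": 0,"z": 0,"roll": 0.24,"claw": 0.8},{"x": 0,"y": 0,"z": 0,"roll": 0.36,"claw": 0.8},{"x": 0,"y": 0,"z": 0,"roll": 0.42,"claw": 0.8},{"x": 0,"y": 0,"z": 0,"roll": 0.42,"claw": 0.8},{"x": 0,"y": 0,"z": 0,"roll": 0.42,"claw": 0.8}])

```text
time: 5.25
ee_pos: [640.3, 167.7, 73.5]
orientation: [-0.0, 0.675, 0.738, -0.0]
contact_force: [0.5, 0.4, -0.7]
opening: 0.323
gripper_force: 12.0
```

```bash
cat >> h.py <<'E'
def pose():
    s=sensors.read_state(); M=rot(s["orientation"]); y=M[:,1]
    return s["ee_pos"].round(1), round(np.degrees(np.arctan2(y[1],y[0])),1), round(s["opening"]*88,1), s["joint_positions"].round(2), round(s["time"],2)
def go(t,ang):  # tool-frame shift and roll to reach world xyz and tool-y angle (deg)
    s=sensors.read_state(); M=rot(s["orientation"]); d=(np.array(t)-s["ee_pos"])@M
    a=np.degrees(np.arctan2(M[1,1],M[0,1])); r=-((ang-a+90)%180-90)
    return d.round(1), round(np.radians(r),3)
E
python3 - <<'E'
from h import *
print(pose(),go((640.6,168.7,8),5.2))
im,P,c=grab("wrist","w2.png"); print(c["xyz"])
im,P,c=grab("side","s2.png")
cv2.imwrite("pics/s2c.png",cv2.resize(im[80:260,240:440],None,fx=3,fy=3)[:,:,::-1])
E
```

```text
(array([640.3, 167.7,  73.5]), np.float64(5.1), 28.4, array([ 0.08,  0.72,  1.18, -0.  ,  1.24, -0.01]), 5.25) (array([ 1. ,  0.5, 65.5]), np.float64(-0.002))
[634.94706778 231.2766037  219.98384943]
```

View pics/s2c.png

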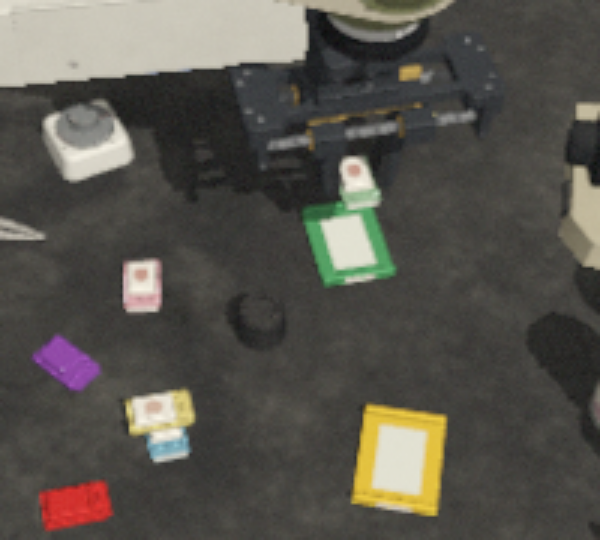

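The side view shows green held flat, paraffin up, above its tray. Pink now lies bare at crop (143,285) and the other things are untouched.

>>> drive_tool(deltas=[{"x": 1,"y": 0.5,"z": 30,"claw": 0.8},{"x": 1,"y": 0.5,"z": 55,"claw": 0.8},{"x": 1,"y": 0.5,"z": 63,"claw": 0.8},{"x": 1,"y": 0.5,"z": 67,"claw": 0.8},{"x": 1,"y": 0.5,"z": 67,"claw": 0.8},{"x": 1,"y": 0.5,"z": 67,"claw": 0.8}])

```text
validation failed for argument at $.de...
```

>>> drive_tool(deltas=[{"x": 1,"y": 0.5,"z": 30,"roll": 0,"claw": 0.8},{"x": 1,"y": 0.5,"z": 55,"roll": 0,"claw": 0.8},{"x": 1,"y": 0.5,"z": 63,"roll": 0,"claw": 0.8},{"x": 1,"y": 0.5,"z": 67,"roll": 0,"claw": 0.8},{"x": 1,"y": 0.5,"z": 67,"roll": 0,"claw": 0.8},{"x": 1,"y": 0.5,"z": 67,"roll": 0,"claw": 0.8}])

```text
time: 5.85
ee_pos: [641.4, 168.8, 7.8]
orientation: [0.001, 0.675, 0.737, 0.001]
contact_force: [0.1, -0.6, -0.5]
opening: 0.319
gripper_force: 12.0
```

Lower 1.5 mm, release, and rise.

>>> drive_tool(deltas=[{"x": 0,"y": 0,"z": 1.5,"roll": 0,"claw": 0.8},{"x": 0,"y": 0,"z": 1.5,"roll": 0,"claw": 0.8},{"x": 0,"y": 0,"z": 1.5,"roll": 0,"claw": 0.5},{"x": 0,"y": 0,"z": 1.5,"roll": 0,"claw": 0.3},{"x": 0,"y": 0,"z": 1.5,"roll": 0,"claw": 0.2},{"x": 0,"y": 0,"z": 1.5,"roll": 0,"claw": 0.1},{"x": 0,"y": 0,"z": 1.5,"roll": 0,"claw": 0},{"x": 0,"y": 0,"z": 1.5,"roll": 0,"claw": 0},{"x": 0,"y": 0,"z": -30,"roll": 0,"claw": 0},{"x": 0,"y": 0,"z": -60,"roll": 0,"claw": 0}])

```text
time: 6.68
ee_pos: [639.9, 168.6, 66.1]
orientation: [-0.001, 0.676, 0.737, -0.001]
contact_force: [0.7, 0.0, 0.6]
opening: 0.902
gripper_force: 0.0
```

Run:
```python
from h import *
print(pose(),"to pink over",go((468.8,128,60),90))
im,P,c=grab("wrist"); print("block",rect(P,(600,680,130,205),(8,20)),"paraf",rect(P,(600,680,130,205),(13.5,20)),"tray",rect(P,(580,700,100,240),(2.5,20)))
im,P,c=grab("side"); print("pink",rect(P,(430,520,75,190),(3,20)),"paraf",rect(P,(430,520,75,190),(9.5,20)))
print("green",rect(P,(600,680,130,205),(8,20)))
```

```text
(array([639.9, 168.6,  66.1]), np.float64(5.0), 79.3, array([ 0.08,  0.73,  1.19,  0.  ,  1.23, -0.01]), 6.68) to pink over (array([ -25.6, -174. ,    6.8]), np.float64(-1.484))
block {'c': array([641.7, 167.2]), 'size': array([28.6, 47. ]), 'len_ang': -84.9, 'z': array([ 9.1, 13.8, 17.2]), 'n': 3195} paraf {'c': array([641.5, 171.6]), 'size': array([21.7, 28.9]), 'len_ang': -85.6, 'z': array([14.7, 16.3, 17.4]), 'n': 1609} tray {'c': array([640.2, 165.7]), 'size': array([61.2, 82.2]), 'len_ang': -86.1, 'z': array([ 3.7,  5.4, 16.6]), 'n': 11222}
pink {'c': array([468.8, 138. ]), 'size': array([33.2, 50.5]), 'len_ang': 82.2, 'z': array([ 3.8,  8.3, 13.8]), 'n': 196} paraf {'c': array([467.5, 143.7]), 'size': array([21.7, 31.1]), 'len_ang': 88.3, 'z': array([10.1, 12.2, 14.2]), 'n': 89}
green {'c': array([641.8, 164.9]), 'size': array([31., 50.]), 'len_ang': -86.0, 'z': array([ 8.7, 13.8, 18.4]), 'n': 175}
```

>>> drive_tool(deltas=[{"x": -4,"y": -40,"z": 0,"roll": 0.04,"claw": 0},{"x": -8,"y": -80,"z": 0,"roll": 0.09,"claw": 0},{"x": -12,"y": -120,"z": 0,"roll": 0.09,"claw": 0},{"x": -15.6,"y": -160,"z": 0,"roll": 0.09,"claw": 0},{"x": -15.6,"y": -173.7,"z": 20,"roll": 0.09,"claw": 0},{"x": -15.6,"y": -173.7,"z": 40,"roll": 0.09,"claw": 0},{"x": -15.6,"y": -173.7,"z": 48,"roll": 0.09,"claw": 0},{"x": -15.6,"y": -173.7,"z": 48,"roll": 0.09,"claw": 0},{"x": -15.6,"y": -173.7,"z": 48,"roll": 0.09,"claw": 0}])

```text
time: 7.53
ee_pos: [469.7, 138.1, 18.7]
orientation: [-0.0, 0.708, 0.706, -0.0]
contact_force: [0.2, 0.3, 0.5]
opening: 1.001
gripper_force: 0.0
```

Run:
```python
from h import *
im,P,c=grab("wrist"); b=(440,500,90,180)
print(rect(P,b,(2.5,16)),"paraf",rect(P,b,(9.5,16)))
print(pose(),go((468.2,138,2.5),0))
```

```text
{'c': array([468. , 139.9]), 'size': array([28.6, 47.6]), 'len_ang': 87.2, 'z': array([ 5.1,  9.8, 13.1]), 'n': 5007} paraf {'c': array([468.2, 144.5]), 'size': array([22.3, 29.8]), 'len_ang': 88.8, 'z': array([10.8, 12.3, 13.3]), 'n': 2537}
(array([470. , 138.1,  19.1]), np.float64(-0.2), 87.9, array([ 0.04,  0.57,  1.75, -0.  ,  0.82,  0.05]), 7.58) (array([-0.2, -1.8, 16.6]), np.float64(-0.003))
```

>>> drive_tool(deltas=[{"x": 1.4,"y": -1.8,"z": 10,"roll": 0.02,"claw": 0},{"x": 1.4,"y": -1.8,"z": 15,"roll": 0.02,"claw": 0},{"x": 1.4,"y": -1.8,"z": 16.5,"roll": 0.02,"claw": 0},{"x": 1.4,"y": -1.8,"z": 16.5,"roll": 0.02,"claw": 0.5},{"x": 1.4,"y": -1.8,"z": 16.5,"roll": 0.02,"claw": 0.7},{"x": 1.4,"y": -1.8,"z": 16.5,"roll": 0.02,"claw": 0.8},{"x": 1.4,"y": -1.8,"z": 16.5,"roll": 0.02,"claw": 0.8},{"x": 1.4,"y": -1.8,"z": 16.5,"roll": 0.02,"claw": 0.8},{"x": 1.4,"y": -1.8,"z": 16.5,"roll": 0.02,"claw": 0.8},{"x": 1.4,"y": -1.8,"z": 16.5,"roll": 0.02,"claw": 0.8}])

```text
time: 8.42
ee_pos: [467.4, 139.5, 2.3]
orientation: [0.0, 0.715, 0.699, 0.0]
contact_force: [-0.8, 0.1, -0.6]
opening: 0.493
gripper_force: 0.0
```

Run:
```python
from h import *
print(pose(),go((459.4,-161,80),16.2))
```

```text
(array([467.4, 139.5,   2.3]), np.float64(-1.3), 43.4, array([ 0.05,  0.6 ,  1.77, -0.  ,  0.78,  0.07]), 8.42) (array([-300.6,   -1.1,  -77.7]), np.float64(-0.306))
```

>>> drive_tool(deltas=[{"x": 0,"y": 0,"z": 0,"roll": 0,"claw": 0.8},{"x": 0,"y": 0,"z": 0,"roll": 0,"claw": 0.8},{"x": 0,"y": 0,"z": 0,"roll": 0,"claw": 0.8},{"x": 0,"y": 0,"z": 0,"roll": 0,"claw": 0.8},{"x": 0,"y": 0,"z": -30,"roll": 0,"claw": 0.8},{"x": 0,"y": 0,"z": -60,"roll": 0,"claw": 0.8},{"x": 0,"y": 0,"z": -80,"roll": 0,"claw": 0.8},{"x": -30,"y": 0,"z": -80,"roll": 0,"claw": 0.8},{"x": -60,"y": 0,"z": -80,"roll": 0,"claw": 0.8}])

```text
time: 9.17
ee_pos: [466.3, 79.6, 83.5]
orientation: [0.001, 0.714, 0.7, 0.001]
contact_force: [1.0, 0.5, -0.8]
opening: 0.32
gripper_force: 11.9
```

>>> drive_tool(deltas=[{"x": -40,"y": 0,"z": 0,"roll": -0.1,"claw": 0.8},{"x": -80,"y": 0,"z": 0,"roll": -0.2,"claw": 0.8},{"x": -120,"y": 0,"z": 0,"roll": -0.3,"claw": 0.8},{"x": -160,"y": 0,"z": 0,"roll": -0.3,"claw": 0.8},{"x": -200,"y": -1,"z": 0,"roll": -0.306,"claw": 0.8},{"x": -240,"y": -1,"z": 0,"roll": -0.306,"claw": 0.8},{"x": -240,"y": -1,"z": 0,"roll": -0.306,"claw": 0.8},{"x": -240,"y": -1,"z": 0,"roll": -0.306,"claw": 0.8}])

```text
time: 9.83
ee_pos: [459.1, -162.1, 82.0]
orientation: [-0.0, 0.602, 0.799, 0.0]
contact_force: [-0.1, 1.3, -0.9]
opening: 0.318
gripper_force: 11.9
```

Run:
```python
from h import *
im,P,c=grab("wrist"); b=(400,520,-225,-90)
print("tray",rect(P,b,(2.5,13)))
print(pose(),go((459.4,-161,6.5),16.2))
```

```text
tray {'c': array([ 456.2, -153.7]), 'size': array([60. , 63.4]), 'len_ang': -73.9, 'z': array([ 3.6,  4.8, 10.3]), 'n': 5525}
(array([ 459.1, -160.5,   82. ]), np.float64(16.1), 28.3, array([-0.58,  0.46,  1.7 ,  0.  ,  0.98, -0.86]), 9.88) (array([-0.6,  0.2, 75.5]), np.float64(-0.001))
```

>>> drive_tool(deltas=[{"x": -0.5,"y": 0,"z": 35,"roll": 0,"claw": 0.8},{"x": -0.5,"y": 0,"z": 60,"roll": 0,"claw": 0.8},{"x": -0.5,"y": 0,"z": 70,"roll": 0,"claw": 0.8},{"x": -0.5,"y": 0,"z": 75,"roll": 0,"claw": 0.8},{"x": -0.5,"y": 0,"z": 75,"roll": 0,"claw": 0.8},{"x": -0.5,"y": 0,"z": 75,"roll": 0,"claw": 0.8}])

```text
time: 10.38
ee_pos: [459.9, -160.1, 7.7]
orientation: [0.0, 0.6, 0.8, 0.0]
contact_force: [0.2, 0.0, -0.1]
opening: 0.318
gripper_force: 12.0
```

>>> drive_tool(deltas=[{"x": -0.5,"y": 0,"z": 1.2,"roll": 0,"claw": 0.8},{"x": -0.5,"y": 0,"z": 1.2,"roll": 0,"claw": 0.8},{"x": -0.5,"y": 0,"z": 1.2,"roll": 0,"claw": 0.5},{"x": -0.5,"y": 0,"z": 1.2,"roll": 0,"claw": 0.3},{"x": -0.5,"y": 0,"z": 1.2,"roll": 0,"claw": 0.1},{"x": -0.5,"y": 0,"z": 1.2,"roll": 0,"claw": 0},{"x": -0.5,"y": 0,"z": 1.2,"roll": 0,"claw": 0},{"x": -0.5,"y": 0,"z": 1.2,"roll": 0,"claw": 0},{"x": -0.5,"y": 0,"z": -30,"roll": 0,"claw": 0},{"x": -0.5,"y": 0,"z": -65,"roll": 0,"claw": 0}])

```text
time: 11.22
ee_pos: [458.7, -160.8, 71.6]
orientation: [-0.003, 0.6, 0.8, -0.0]
contact_force: [0.4, -0.1, 0.1]
opening: 0.905
gripper_force: 0.0
```

Run:
```python
from h import *
im,P,c=grab("wrist"); b=(400,520,-225,-90)
print("tray",rect(P,b,(2.5,20)),"pink",rect(P,(430,490,-195,-125),(8,20)))
im,P,c=grab("side"); print("upper",rect(P,(430,520,-40,45),(14.5,32)),"pink",rect(P,(430,490,-195,-125),(8,20)))
print(pose(),go((473.2,9.3,70),95.5))
```

```text
tray {'c': array([ 458.9, -162.7]), 'size': array([60. , 82.4]), 'len_ang': -73.9, 'z': array([ 3.7,  5.4, 16.6]), 'n': 10757} pink {'c': array([ 459.9, -160.9]), 'size': array([28.4, 47.4]), 'len_ang': -74.8, 'z': array([ 9.2, 13.5, 17.2]), 'n': 3079}
upper None pink {'c': array([ 458. , -161.8]), 'size': array([31.1, 47.2]), 'len_ang': -74.0, 'z': array([ 9. , 13.2, 18.1]), 'n': 323}
(array([ 461.5, -162.4,   76.2]), np.float64(16.2), 87.0, array([-0.58,  0.47,  1.7 , -0.  ,  0.96, -0.86]), 11.32) (array([161.7,  59.2,   5.5]), np.float64(-1.384))
```

>>> drive_tool(deltas=[{"x": 20,"y": 7,"z": 0,"roll": -0.12,"claw": 0},{"x": 40,"y": 15,"z": 0,"roll": -0.24,"claw": 0},{"x": 60,"y": 22,"z": 0,"roll": -0.36,"claw": 0},{"x": 80,"y": 29,"z": 0,"roll": -0.48,"claw": 0},{"x": 100,"y": 36,"z": 0,"roll": -0.6,"claw": 0},{"x": 120,"y": 44,"z": 0,"roll": -0.72,"claw": 0},{"x": 140,"y": 51,"z": 0,"roll": -0.84,"claw": 0},{"x": 162,"y": 59,"z": 0,"roll": -0.96,"claw": 0},{"x": 162,"y": 59,"z": 0,"roll": -1.08,"claw": 0},{"x": 162,"y": 59,"z": 0,"roll": -1.2,"claw": 0}])

```text
time: 12.15
ee_pos: [470.8, 11.9, 71.8]
orientation: [-0.0, 0.04, 0.999, 0.0]
contact_force: [-0.5, -0.5, -0.1]
opening: 1.0
gripper_force: 0.0
```

>>> drive_tool(deltas=[{"x": 0,"y": 0,"z": 0,"roll": -0.12,"claw": 0},{"x": 0,"y": 0,"z": 15,"roll": -0.18,"claw": 0},{"x": 0,"y": 0,"z": 30,"roll": -0.18,"claw": 0},{"x": 0,"y": 0,"z": 35,"roll": -0.18,"claw": 0},{"x": 0,"y": 0,"z": 35,"roll": -0.18,"claw": 0},{"x": 0,"y": 0,"z": 35,"roll": -0.18,"claw": 0}])

```text
time: 12.65
ee_pos: [471.1, 10.7, 37.2]
orientation: [-0.0, -0.046, 0.999, 0.0]
contact_force: [0.8, -0.1, 0.1]
opening: 1.001
gripper_force: 0.0
```

Run:
```python
from h import *
im,P,c=grab("wrist"); b=(430,520,-40,50)
print(rect(P,b,(14.5,30)),rect(P,b,(21.5,30)),rect(P,b,(2.5,14)))
print(pose(),go((473.2,9.3,14),95.5))
```

```text
{'c': array([473.5,   9.7]), 'size': array([28.6, 47.9]), 'len_ang': 5.1, 'z': array([16.9, 21.8, 24.8]), 'n': 4548} {'c': array([468.9,   9.2]), 'size': array([21.9, 29.7]), 'len_ang': 4.7, 'z': array([22.6, 24. , 25.1]), 'n': 2298} {'c': array([477.2, -13.5]), 'size': array([17.7, 28.8]), 'len_ang': 6.3, 'z': array([ 4.6,  6.3, 12.5]), 'n': 1420}
(array([471.3,  10.6,  37.6]), np.float64(95.3), 88.2, array([-0.23,  0.51,  1.79,  0.  ,  0.84, -1.89]), 12.7) (array([-1.7, -1.5, 23.6]), np.float64(-0.004))
```

>>> drive_tool(deltas=[{"x": -2,"y": -1,"z": 12,"roll": 0,"claw": 0},{"x": -2,"y": -1,"z": 20,"roll": 0,"claw": 0},{"x": -2,"y": -1,"z": 23.3,"roll": 0,"claw": 0},{"x": -2,"y": -1,"z": 23.3,"roll": 0,"claw": 0},{"x": -2,"y": -1,"z": 23.3,"roll": 0,"claw": 0}])

```text
time: 13.12
ee_pos: [473.2, 9.9, 14.1]
orientation: [-0.0, -0.046, 0.999, 0.0]
contact_force: [-0.4, 0.3, 0.6]
opening: 1.001
gripper_force: 0.0
```

>>> drive_tool(deltas=[{"x": 0,"y": 0,"z": 0,"roll": 0,"claw": 0.8},{"x": 0,"y": 0,"z": 0,"roll": 0,"claw": 0.8},{"x": 0,"y": 0,"z": 0,"roll": 0,"claw": 0.8},{"x": 0,"y": 0,"z": 0,"roll": 0,"claw": 0.8},{"x": 0,"y": 0,"z": 0,"roll": 0,"claw": 0.8},{"x": 0,"y": 0,"z": 0,"roll": 0,"claw": 0.8},{"x": 0,"y": 0,"z": 0,"roll": 0,"claw": 0.8},{"x": 0,"y": 0,"z": 0,"roll": 0,"claw": 0.8},{"x": 0,"y": 0,"z": 0,"roll": 0,"claw": 0.8},{"x": 0,"y": 0,"z": 0,"roll": 0,"claw": 0.8}])

```text
time: 13.95
ee_pos: [473.2, 9.9, 13.9]
orientation: [-0.0, -0.046, 0.999, 0.0]
contact_force: [0.8, -0.3, 0.1]
opening: 0.32
gripper_force: 12.0
```

Run:
```python
from h import *
print(pose(),go((644.7,-41,74),-15.8))
```

```text
(array([473.2,   9.9,  13.9]), np.float64(95.3), 28.1, array([-0.23,  0.56,  1.8 ,  0.  ,  0.78, -1.89]), 13.95) (array([-166.1,  -66.5,  -60.1]), np.float64(-1.203))
```

>>> drive_tool(deltas=[{"x": 0,"y": 0,"z": -30,"roll": 0,"claw": 0.8},{"x": 0,"y": 0,"z": -60,"roll": 0.12,"claw": 0.8},{"x": -20,"y": -8,"z": -60,"roll": 0.24,"claw": 0.8},{"x": -40,"y": -16,"z": -60,"roll": 0.36,"claw": 0.8},{"x": -60,"y": -24,"z": -60,"roll": 0.48,"claw": 0.8},{"x": -80,"y": -32,"z": -60,"roll": 0.6,"claw": 0.8},{"x": -100,"y": -40,"z": -60,"roll": 0.72,"claw": 0.8},{"x": -120,"y": -48,"z": -60,"roll": 0.84,"claw": 0.8},{"x": -140,"y": -56,"z": -60,"roll": 0.96,"claw": 0.8},{"x": -166,"y": -66.5,"z": -60,"roll": 1.08,"claw": 0.8}])

```text
time: 14.78
ee_pos: [644.8, -41.0, 73.7]
orientation: [-0.001, 0.477, 0.879, -0.0]
contact_force: [0.5, -0.5, 0.7]
opening: 0.32
gripper_force: 12.0
```

>>> drive_tool(deltas=[{"x": 0,"y": 0,"z": 0,"roll": 0.12,"claw": 0.8},{"x": 0,"y": 0,"z": 0,"roll": 0.24,"claw": 0.8},{"x": 0,"y": 0,"z": 0,"roll": 0.36,"claw": 0.8},{"x": 0,"y": 0,"z": 0,"roll": 0.48,"claw": 0.8},{"x": 0,"y": 0,"z": 0,"roll": 0.6,"claw": 0.8},{"x": 0,"y": 0,"z": 0,"roll": 0.72,"claw": 0.8},{"x": 0,"y": 0,"z": 0,"roll": 0.84,"claw": 0.8},{"x": 0,"y": 0,"z": 0,"roll": 0.86,"claw": 0.8},{"x": 0,"y": 0,"z": 0,"roll": 0.86,"claw": 0.8}])

```text
time: 15.53
ee_pos: [644.5, -41.0, 73.7]
orientation: [-0.0, 0.797, 0.604, -0.0]
contact_force: [-0.5, -0.3, -0.5]
opening: 0.322
gripper_force: 12.0
```

Run:
```python
from h import *
im,P,c=grab("wrist"); print("tray",rect(P,(580,700,-110,30),(2.5,13)))
im,P,c=grab("side","s3.png"); print("blue",rect(P,(430,520,-50,50),(3,20)),rect(P,(430,520,-50,50),(9.5,20)))
print(pose(),go((644.7,-41,6.5),-15.8))
cv2.imwrite("pics/s3c.png",cv2.resize(im[120:360,240:440],None,fx=2.5,fy=2.5)[:,:,::-1])
```

```text
tray {'c': array([646.9, -32. ]), 'size': array([58.3, 60.1]), 'len_ang': -16.4, 'z': array([ 3.6,  4.8, 10.3]), 'n': 5611}
blue {'c': array([ 4.744e+02, -1.000e-01]), 'size': array([28.2, 50.4]), 'len_ang': -83.2, 'z': array([ 4.3,  8.4, 13.9]), 'n': 242} {'c': array([473.6,   5.4]), 'size': array([21.4, 30.5]), 'len_ang': -83.5, 'z': array([10.3, 12.5, 14.1]), 'n': 110}
(array([644.5, -41.1,  73.8]), np.float64(-15.7), 28.1, array([-0.25,  0.69,  1.24, -0.  ,  1.21,  0.03]), 15.63) (array([ 0.1,  0.2, 67.3]), np.float64(0.002))
```

View pics/s3c.png

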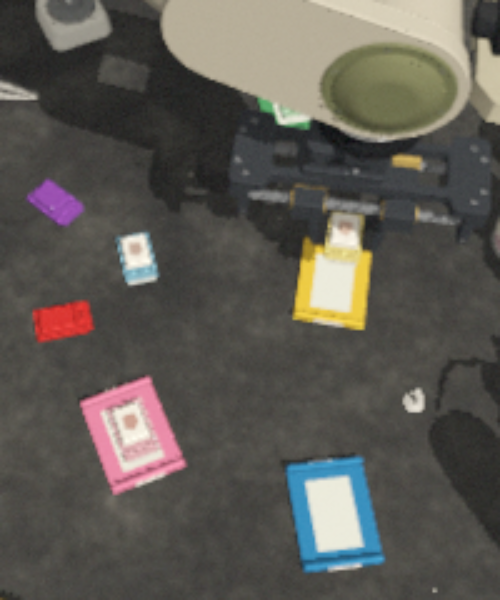

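The picture shows yellow held flat over its tray at crop (345,230), pink lying in its tray at (130,422), and blue bare on the bench at (138,258).

>>> drive_tool(deltas=[{"x": 0,"y": 0.2,"z": 35,"roll": 0,"claw": 0.8},{"x": 0,"y": 0.2,"z": 55,"roll": 0,"claw": 0.8},{"x": 0,"y": 0.2,"z": 63,"roll": 0,"claw": 0.8},{"x": 0,"y": 0.2,"z": 66.5,"roll": 0,"claw": 0.8},{"x": 0,"y": 0.2,"z": 66.5,"roll": 0,"claw": 0.8},{"x": 0,"y": 0.2,"z": 66.5,"roll": 0,"claw": 0.8}])

```text
time: 16.13
ee_pos: [645.5, -41.3, 8.6]
orientation: [0.001, 0.798, 0.603, 0.001]
contact_force: [0.7, 0.5, -1.4]
opening: 0.321
gripper_force: 12.0
```

>>> drive_tool(deltas=[{"x": 0,"y": 0,"z": 1.9,"roll": 0,"claw": 0.8},{"x": 0,"y": 0,"z": 1.9,"roll": 0,"claw": 0.8},{"x": 0,"y": 0,"z": 1.9,"roll": 0,"claw": 0.5},{"x": 0,"y": 0,"z": 1.9,"roll": 0,"claw": 0.3},{"x": 0,"y": 0,"z": 1.9,"roll": 0,"claw": 0.1},{"x": 0,"y": 0,"z": 1.9,"roll": 0,"claw": 0},{"x": 0,"y": 0,"z": 1.9,"roll": 0,"claw": 0},{"x": 0,"y": 0,"z": 1.9,"roll": 0,"claw": 0},{"x": 0,"y": 0,"z": -30,"roll": 0,"claw": 0},{"x": 0,"y": 0,"z": -60,"roll": 0,"claw": 0}])

```text
time: 16.97
ee_pos: [644.0, -41.0, 66.9]
orientation: [-0.001, 0.798, 0.603, -0.001]
contact_force: [0.7, -0.4, 0.4]
opening: 0.902
gripper_force: 0.0
```

Run:
```python
from h import *
im,P,c=grab("wrist"); print("tray",rect(P,(580,700,-110,30),(2.5,20)),"yellow",rect(P,(600,690,-80,0),(8,20)))
print(pose(),go((474.2,0.5,66),5.8))
```

```text
tray {'c': array([643.3, -43.4]), 'size': array([60.1, 82.2]), 'len_ang': 73.5, 'z': array([ 3.7,  5.5, 16.6]), 'n': 11148} yellow {'c': array([645.5, -42.4]), 'size': array([28.6, 46.8]), 'len_ang': 74.6, 'z': array([ 9.1, 13.7, 17.2]), 'n': 3177}
(array([647.1, -41.6,  74.4]), np.float64(-15.9), 83.4, array([-0.25,  0.69,  1.24,  0.  ,  1.21,  0.03]), 17.02) (array([  -6.8, -177.8,    6.9]), np.float64(-0.378))
```

>>> drive_tool(deltas=[{"x": -2,"y": -40,"z": 0,"roll": -0.1,"claw": 0},{"x": -4,"y": -80,"z": 0,"roll": -0.2,"claw": 0},{"x": -6,"y": -120,"z": 0,"roll": -0.3,"claw": 0},{"x": -7,"y": -160,"z": 0,"roll": -0.38,"claw": 0},{"x": -7,"y": -176,"z": 20,"roll": -0.38,"claw": 0},{"x": -7,"y": -176,"z": 40,"roll": -0.38,"claw": 0},{"x": -7,"y": -176,"z": 47,"roll": -0.38,"claw": 0},{"x": -7,"y": -176,"z": 47,"roll": -0.38,"claw": 0},{"x": -7,"y": -176,"z": 47,"roll": -0.38,"claw": 0}])

```text
time: 17.77
ee_pos: [474.4, 0.0, 20.7]
orientation: [0.0, 0.67, 0.743, 0.0]
contact_force: [-0.2, 0.5, 1.0]
opening: 1.002
gripper_force: 0.0
```

Run:
```python
from h import *
im,P,c=grab("wrist"); b=(435,515,-45,45)
r=rect(P,b,(2.5,16)); print(r,"paraf",rect(P,b,(9.5,16)))
print(pose(),go((*r["c"],2.5),6))
```

```text
{'c': array([475.2,   1.9]), 'size': array([28.6, 47.3]), 'len_ang': -82.9, 'z': array([ 5.1, 10. , 13.1]), 'n': 4867} paraf {'c': array([474.8,   6.1]), 'size': array([21.7, 29.7]), 'len_ang': -83.5, 'z': array([10.9, 12.3, 13.4]), 'n': 2462}
(array([474.6,  -0. ,  21. ]), np.float64(5.9), 87.8, array([-0.25,  0.55,  1.79,  0.  ,  0.8 , -0.35]), 17.82) (array([ 1.8,  0.8, 18.5]), np.float64(-0.002))
```

>>> drive_tool(deltas=[{"x": 1.5,"y": 0.5,"z": 10,"roll": -0.015,"claw": 0},{"x": 1.5,"y": 0.5,"z": 16,"roll": -0.015,"claw": 0},{"x": 1.5,"y": 0.5,"z": 18.3,"roll": -0.015,"claw": 0},{"x": 1.5,"y": 0.5,"z": 18.3,"roll": -0.015,"claw": 0.5},{"x": 1.5,"y": 0.5,"z": 18.3,"roll": -0.015,"claw": 0.8},{"x": 1.5,"y": 0.5,"z": 18.3,"roll": -0.015,"claw": 0.8},{"x": 1.5,"y": 0.5,"z": 18.3,"roll": -0.015,"claw": 0.8},{"x": 1.5,"y": 0.5,"z": 18.3,"roll": -0.015,"claw": 0.8},{"x": 1.5,"y": 0.5,"z": 18.3,"roll": -0.015,"claw": 0.8},{"x": 1.5,"y": 0.5,"z": 18.3,"roll": -0.015,"claw": 0.8}])

```text
time: 18.65
ee_pos: [474.0, 1.8, 2.2]
orientation: [0.0, 0.664, 0.748, 0.0]
contact_force: [0.4, -0.1, 0.5]
opening: 0.496
gripper_force: 0.0
```

>>> drive_tool(deltas=[{"x": 0,"y": 0,"z": 0,"roll": 0,"claw": 0.8},{"x": 0,"y": 0,"z": 0,"roll": 0,"claw": 0.8},{"x": 0,"y": 0,"z": 0,"roll": 0,"claw": 0.8},{"x": 0,"y": 0,"z": 0,"roll": 0,"claw": 0.8},{"x": 0,"y": 0,"z": 0,"roll": 0,"claw": 0.8}])

```text
time: 19.07
ee_pos: [474.0, 1.8, 2.2]
orientation: [0.0, 0.664, 0.748, 0.0]
contact_force: [-0.3, -0.4, -0.1]
opening: 0.32
gripper_force: 12.0
```

Run:
```python
from h import *
print(pose(),go((607.2,-241.2,80),0.3))
```

```text
(array([474. ,   1.8,   2.2]), np.float64(6.8), 28.2, array([-0.25,  0.58,  1.81, -0.  ,  0.75, -0.36]), 19.07) (array([-257. ,  103.7,  -77.8]), np.float64(0.113))
```

>>> drive_tool(deltas=[{"x": 0,"y": 0,"z": -35,"roll": 0,"claw": 0.8},{"x": 0,"y": 0,"z": -70,"roll": 0,"claw": 0.8},{"x": -30,"y": 12,"z": -78,"roll": 0.02,"claw": 0.8},{"x": -65,"y": 26,"z": -78,"roll": 0.04,"claw": 0.8},{"x": -100,"y": 40,"z": -78,"roll": 0.06,"claw": 0.8},{"x": -135,"y": 54,"z": -78,"roll": 0.08,"claw": 0.8},{"x": -170,"y": 68,"z": -78,"roll": 0.1,"claw": 0.8},{"x": -205,"y": 82,"z": -78,"roll": 0.113,"claw": 0.8},{"x": -235,"y": 95,"z": -78,"roll": 0.113,"claw": 0.8},{"x": -257,"y": 103.7,"z": -78,"roll": 0.113,"claw": 0.8}])

```text
time: 19.9
ee_pos: [608.0, -243.9, 79.8]
orientation: [0.0, 0.706, 0.708, -0.0]
contact_force: [0.5, 0.3, 0.4]
opening: 0.323
gripper_force: 12.0
```

>>> drive_tool(deltas=[{"x": 0,"y": 0,"z": 0,"roll": 0,"claw": 0.8},{"x": 0,"y": 0,"z": 0,"roll": 0,"claw": 0.8},{"x": 0,"y": 0,"z": 0,"roll": 0,"claw": 0.8}])

```text
time: 20.15
ee_pos: [606.6, -240.2, 79.8]
orientation: [-0.001, 0.705, 0.709, -0.0]
contact_force: [-0.3, 0.3, -0.4]
opening: 0.319
gripper_force: 12.0
```

Run:
```python
from h import *
im,P,c=grab("wrist"); print("tray",rect(P,(540,680,-310,-170),(2.5,13)))
print(pose(),go((607.2,-241.2,6.2),0.3))
```

```text
tray {'c': array([ 605.9, -231.6]), 'size': array([60. , 60.6]), 'len_ang': -89.6, 'z': array([ 3.6,  4.9, 10.3]), 'n': 5394}
(array([ 606.6, -239.9,   80. ]), np.float64(0.3), 27.8, array([-0.56,  0.7 ,  1.21,  0.  ,  1.24, -0.56]), 20.2) (array([-1.4,  0.6, 73.8]), np.float64(0.001))
```

>>> drive_tool(deltas=[{"x": -0.8,"y": 0.3,"z": 35,"roll": 0,"claw": 0.8},{"x": -0.8,"y": 0.3,"z": 60,"roll": 0,"claw": 0.8},{"x": -0.8,"y": 0.3,"z": 69,"roll": 0,"claw": 0.8},{"x": -0.8,"y": 0.3,"z": 72.5,"roll": 0,"claw": 0.8},{"x": -0.8,"y": 0.3,"z": 72.5,"roll": 0,"claw": 0.8},{"x": -0.8,"y": 0.3,"z": 72.5,"roll": 0,"claw": 0.8}])

```text
time: 20.7
ee_pos: [608.1, -242.0, 9.1]
orientation: [0.001, 0.705, 0.709, 0.0]
contact_force: [0.9, 0.3, -0.1]
opening: 0.321
gripper_force: 12.0
```

>>> drive_tool(deltas=[{"x": 0,"y": 0,"z": 2,"roll": 0,"claw": 0.8},{"x": 0,"y": 0,"z": 2,"roll": 0,"claw": 0.8},{"x": 0,"y": 0,"z": 2,"roll": 0,"claw": 0.5},{"x": 0,"y": 0,"z": 2,"roll": 0,"claw": 0.3},{"x": 0,"y": 0,"z": 2,"roll": 0,"claw": 0.1},{"x": 0,"y": 0,"z": 2,"roll": 0,"claw": 0},{"x": 0,"y": 0,"z": 2,"roll": 0,"claw": 0},{"x": 0,"y": 0,"z": 2,"roll": 0,"claw": 0},{"x": 0,"y": 0,"z": -30,"roll": 0,"claw": 0},{"x": 0,"y": 0,"z": -65,"roll": 0,"claw": 0}])

```text
time: 21.53
ee_pos: [606.4, -241.4, 71.3]
orientation: [-0.003, 0.705, 0.709, -0.001]
contact_force: [1.2, 0.0, 0.0]
opening: 0.9
gripper_force: 0.0
```

>>> drive_tool(deltas=[{"x": 0,"y": -40,"z": -60,"roll": 0,"claw": 0},{"x": 0,"y": -80,"z": -100,"roll": 0,"claw": 0},{"x": 0,"y": -120,"z": -140,"roll": 0,"claw": 0},{"x": 0,"y": -150,"z": -150,"roll": 0,"claw": 0},{"x": 0,"y": -150,"z": -150,"roll": 0,"claw": 0},{"x": 0,"y": -150,"z": -150,"roll": 0,"claw": 0},{"x": 0,"y": -150,"z": -150,"roll": 0,"claw": 0},{"x": 0,"y": -150,"z": -150,"roll": 0,"claw": 0}])

```text
time: 22.2
ee_pos: [457.8, -242.8, 222.3]
orientation: [0.0, 0.706, 0.709, 0.0]
contact_force: [-0.3, -0.2, -0.2]
opening: 0.997
gripper_force: 0.0
```

Run:
```python
from h import *
im,P,c=grab("side","s4.png")
for n,(x,y) in dict(green=(640.6,168.7),yellow=(644.7,-41),pink=(459.4,-161),blue=(607.2,-241.2)).items():
    print(n,rect(P,(x-33,x+33,y-33,y+33),(8,20)), "tray",rect(P,(x-55,x+55,y-60,y+60),(2.5,20)))
print(pose())
cv2.imwrite("pics/s4c.png",cv2.resize(im[90:370,200:440],None,fx=2.1,fy=2.1)[:,:,::-1])
```

```text
green {'c': array([640.1, 166.7]), 'size': array([28.3, 48.9]), 'len_ang': -85.4, 'z': array([ 8.9, 13.5, 18.4]), 'n': 169} tray {'c': array([639.7, 171.3]), 'size': array([65. , 95.3]), 'len_ang': -84.4, 'z': array([ 3.2,  7. , 16.8]), 'n': 576}
yellow {'c': array([643.8, -42.8]), 'size': array([30. , 48.7]), 'len_ang': 72.3, 'z': array([ 8.8, 13.7, 17.9]), 'n': 247} tray {'c': array([641.8, -40.6]), 'size': array([64.2, 89.5]), 'len_ang': 73.2, 'z': array([ 3.3,  6.5, 16.8]), 'n': 914}
pink {'c': array([ 459.3, -162.6]), 'size': array([28.6, 46.2]), 'len_ang': -74.9, 'z': array([ 8.5, 13.1, 18.4]), 'n': 285} tray {'c': array([ 458.4, -172.1]), 'size': array([69.3, 71.2]), 'len_ang': 7.2, 'z': array([ 3.3,  6.4, 17.1]), 'n': 921}
blue {'c': array([ 606.6, -242.6]), 'size': array([30. , 48.4]), 'len_ang': -88.2, 'z': array([ 9. , 13.1, 18.3]), 'n': 378} tray {'c': array([ 604.4, -236.9]), 'size': array([65.2, 99.5]), 'len_ang': 87.0, 'z': array([ 3.3,  6.4, 16.9]), 'n': 1386}
(array([ 458. , -242.7,  221.7]), np.float64(0.3), 88.2, array([-0.72,  0.34,  1.41,  0.  ,  1.39, -0.72]), 22.25)
```

View pics/s4c.png

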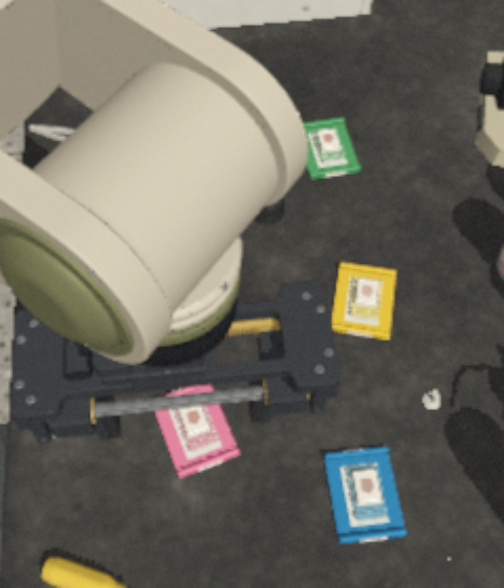

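The picture shows all four cassettes flat, paraffin up and centred in their own trays: green (330,145), yellow (368,300), pink (197,425) and blue (366,492). The arm is clear at z 222 mm, so I'm handing in.

```bash
python3 -c "
from h import *
print(order.sign_off())"
```

```text
the job is handed in; nothing more can be done
None
```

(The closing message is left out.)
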